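# Wake the stereo and shut its disc tray

### The arm

A 6-joint arm with a two-finger parallel gripper is mounted at the origin on the work surface. World frame = base frame: x ahead of the robot, y to its left, z up, the work surface at z = 0. Lengths are in mm, angles in rad, forces in N, time in s.
With the tool pointing down it reaches from about 350 to 875 mm from the base axis. Payload 4.2 kg.
Tool frame: the origin (TCP) lies between the finger pads, 19 mm behind the fingertips; this is the grasp point; z points along the fingers, y is the line along which they close (so a half turn about z gives the same grasp; the last joint's range is limited). The gripper opens to 85 mm and grips with 20 to 120 N. Pads are 22 mm wide; open, the fingers measure 114 mm over their backs; the gripper's body (76 mm by 85 mm) begins 54 mm behind the grasp point. The pads swing forward as they close: fully open they stand 13 mm farther back than shut.
Start: joints at [1.569, 0.385, 0.008, 0, -1.194, -0.259], TCP at [161.127, 603.852, 250.012] pointing down, gripper open.
Joint ranges: [-3.14, 3.14], [-1.21, 2.06], [-1.07, 1.41], [-3.16, 2.05], [-2.99, -0.16], [-3.1, 3.1]. Speed limits (rad/s): [2.79, 2.79, 3.14, 3.14, 3.14, 3.14].

### API

Orientations are given as a unit quaternion [x, y, z, w].
In Python, from bench import read_state, get_image, get_calibration, job_done gives the robot as it stands.
- The arm moves only by the shell command python3 -m creep 'ROWS'. ROWS is a JSON object of lists of equal length, an entry for each row: "translation": the shift along the world's x, y, z in cm, a list of three; "delta_rot": the turn, a rotation vector about the world's x, y, z in degrees, a list of three; "hand": the finger opening in cm, from 0 to 8.54. A call has 1 to 8 rows; each row is the pose to reach, as a shift and turn from the pose commanded when the call began; what a row does not reach only later rows make up. A row lasts 1/8 s, in which the tool goes at most 62.5 mm and 10.7 degrees, less where a joint would pass 70% of its speed; a pose out of reach is approached as far as the arm can. A call with a gripper value outside its range is refused whole. The fingers move at their own pace and stop on an object; the grip force is fixed at half the most. Time passes only in rows, so rows that repeat a pose let the fingers close. It gives the time, the measured TCP pose, the force, the opening and the grip force at its end, in the units of the state.
- read_state(): the state, without advancing time (a new reading comes with each control period).
- get_image(name): name is "scene" or "top" or "wrist"; returns (picture, depth): 420x560x3 uint8, red, green, blue; 420x560 float32, mm along the optical axis (not along the pixel's ray), 0 where there is no reading.
- get_calibration(name): a dict with "intrinsics" (3x3 intrinsics, pixels), "dist" ([k1, k2, p1, p2, k3] as OpenCV has them; the pictures are not rectified), "xyz" and "attitude" of the camera in the world. Camera axes: x right, y down, z forward; pixel columns grow to the right and rows downward; lengths in mm; the calibration is good to about 2 mm. A picture is of the moment at which its call begins: read the wrist's pose just before it. get_calibration takes no time and is no camera call; for the wrist camera it gives the pose at the moment of the call.
- job_done(): hands the job in; it is judged then, once.
The state is a dict: "clock": time; "joints": joint angles; "joint_vel": joint speeds; "joint_efforts": joint torques, N m; "position": TCP position; "ee_rot": TCP orientation; "contact_force": force on the tool from outside, world axes, zero at the start; "wrist_torque": the same for the moment, N m; "gripper_width": finger opening in mm; "grasp_force": force on a finger pad.
Only numpy, scipy, OpenCV 4.12 (cv2) and the standard library are available. Lean on these libraries where they do the work, as an engineer would, in place of code of your own. Each camera call takes 0.05 s, during which the arm holds its last target. There are 200 camera calls.

### The job

Get the stereo to play the disc: first wake it by pointing down at the puck with the domed top, fingertips two or three centimetres above the dome and not touching it, and dwell there for a good two seconds. Then, with the outside of the fingers, push the stereo's open disc tray fully home. Pick nothing up, never touch the domed puck, and leave the other things on the sideboard where they are.

Things in the scene. Friction and masses are not known exactly. Their poses are not given: they have to be found in the camera images.
- dome_puck: wireless gesture sensor: round white puck, 90 mm across and 18 mm high, loose on the sideboard, with a smooth black dome (60 mm across) in the middle of its top, 40 mm high in all; origin at the centre of its underside, z up. Two other loose pucks have the same base but other tops; which of the three lies where changes
- dome_top (a point): the highest point of that dome, 40 mm above the sideboard; point at it from above with the tool point (TCP), which lies 19 mm behind the fingertips, 40 to 50 mm over this point
- dial_puck: bystander: the same white puck base with a raised black bar (60 by 16 mm) across it as a turning grip, 34 mm high; origin at the centre of its underside
- key_puck: bystander: the same white puck base with a flat black square key (48 mm) on it, 28 mm high; origin at the centre of its underside
- stereo: fixed grey stereo, 240 mm deep (its x), 300 mm wide (its y), 85 mm high; origin at the centre of its underside; its front faces its own -x, roughly to the robot, turned by up to about 0.25 rad. A volume knob (40 mm across, standing 16 mm out) is on the front, 115 mm to the -y side of the middle; the tray is in the middle of the front
- tray (a joint): how far the disc tray is open (m): 0 = fully home, 0.055 to 0.095 at the start; it slides along the stereo's x axis, home is +x; sliding friction about 2 N, no spring, stays where it is left, hard stop at 0
- tray_front (a point): middle of the tray's flat front face, 43 mm above the sideboard; the tray is a flat black slab 146 mm wide with an aluminium front 148 mm wide and 24 mm high (31 to 55 mm above the sideboard), a silver disc on top. Axes parallel to the stereo's: the face looks to -x. Fully home, this face still stands 8 mm in front of the stereo's front
- tin_can: bystander: ribbed tin can, 76 mm across, 85 mm high; origin at the centre of its underside
- mug: bystander: white mug, 80 mm across, 90 mm high, handle on its own +y side; origin at the centre of its underside
- figurine: bystander: little snowman with a black hat, 38 mm across, 73 mm high; origin at the centre of its underside
- remote: bystander: black remote control lying flat, 150 by 42 by 18 mm, long along its x; origin at the centre of its underside
- disc_cases: bystander: stack of three disc cases, 142 by 125 by 31 mm; origin at the centre of its underside

How it is judged:
By the outcome, as a careful person would: the job done as asked, in the order asked, and still so for the second after the job is handed in, with the robot touching nothing.
It also fails if it takes over 48 s, if anything falls off the work surface, if the arm or the gripper's body presses on something with over 40 N, if the wrist force passes 120 N, or if a joint passes its speed limit or range.

## Working session

There is one attempt and no reset: what is moved stays moved. The work goes in short steps, Python scripts to look and compute and a shell command to move; the robot and the scene stay as the last step left them, time stands still between calls to the robot, and variables do not carry over. Pictures are saved under pics/ and viewed, at most 10 in all, crops included, and the job is handed in when it is done.

```bash
mkdir -p pics
cat > h.py <<'E'
import numpy as np, cv2
from scipy.spatial.transform import Rotation as R
from bench import *
def grab(n,f=None):
    c=get_calibration(n); p,d=get_image(n)
    if f: cv2.imwrite('pics/'+f,p[:,:,::-1])
    return c,p,d
def pts(c,uv,z):
    K=np.array(c['intrinsics']);u=cv2.undistortPoints(np.array(uv,float).reshape(-1,1,2),K,np.array(c['dist'])).reshape(-1,2)
    a=np.array(c['attitude']); M=R.from_quat(a).as_matrix() if a.size==4 else a.reshape(3,3)
    r=np.c_[u,np.ones(len(u))]@M.T; o=np.array(c['xyz'])
    return o+r*((z-o[2])/r[:,2])[:,None]
def cloud(c,d):
    K=np.array(c['intrinsics']);h,w=d.shape
    g=np.stack(np.meshgrid(np.arange(w),np.arange(h)),-1).reshape(-1,1,2).astype(float)
    u=cv2.undistortPoints(g,K,np.array(c['dist'])).reshape(-1,2)
    a=np.array(c['attitude']); M=R.from_quat(a).as_matrix() if a.size==4 else a.reshape(3,3)
    return (np.array(c['xyz'])+(np.c_[u,np.ones(len(u))]*d.reshape(-1,1))@M.T).reshape(h,w,3)
E
python3 - <<'E'
from h import *
for n in('top','scene'):
    c,p,d=grab(n,n+'1.png'); print(n,c)
s=read_state();print(s['position'],s['ee_rot'],s['clock'],s['gripper_width'])
E
```

```text
top {'intrinsics': array([[489.11375796,   0.        , 276.73045422],
       [  0.        , 489.11375796, 211.98921719],
       [  0.        ,   0.        ,   1.        ]]), 'dist': array([-0.12879428,  0.        ,  0.        ,  0.        ,  0.        ]), 'xyz': array([ 453.51021546,  -22.56435621, 1271.60129188]), 'attitude': array([ 0.7123438 , -0.69926965,  0.04554581, -0.03890831])}
scene {'intrinsics': array([[537.148248  ,   0.        , 273.02114463],
       [  0.        , 537.148248  , 203.54010597],
       [  0.        ,   0.        ,   1.        ]]), 'dist': array([-0.04904985,  0.        ,  0.        ,  0.        ,  0.        ]), 'xyz': array([1265.09989234, -986.4162622 ,  860.78773636]), 'attitude': array([ 0.84521485,  0.26008952, -0.14051245, -0.4452208 ])}
[161.00358063 603.41093407 249.03871073] [ 9.91500659e-01 -1.30098045e-01 -6.66566840e-05  9.68691823e-04] 0.1 85.35807035080725
```

View pics/top1.png

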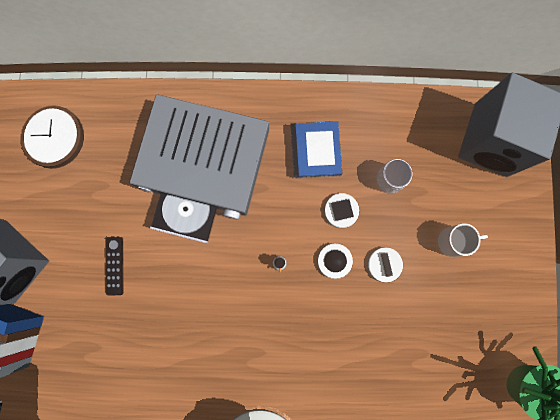

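View pics/scene1.png

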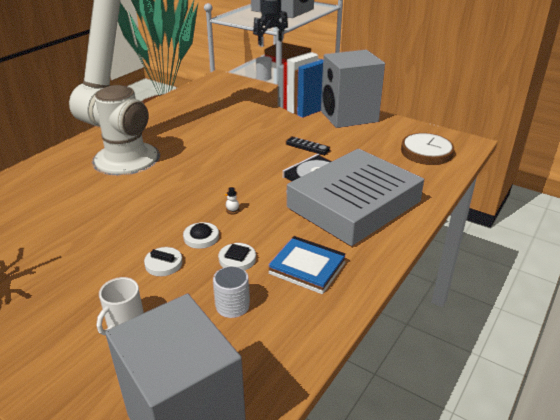

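The top view shows the dome puck at about (335,261), with the key puck at (342,210), the dial puck at (386,265) and the snowman at (280,263). The tray front edge runs from about (150,230) to (209,242). The scene view confirms the dome is on the puck nearest the snowman.

Run:
```python
from h import *
for n,wbox in(('top',(335,261,26)),('scene',(201,235,26))):
    c,p,d=grab(n); P=cloud(c,d); x,y,r=wbox
    hs=cv2.cvtColor(p,cv2.COLOR_RGB2HSV); m=((hs[...,1]<60)&(hs[...,2]>150)).astype(np.uint8)
    w=np.zeros_like(m); w[y-r:y+r,x-r:x+r]=1; m*=w
    k=max(cv2.findContours(m,0,2)[0],key=cv2.contourArea)
    e=cv2.fitEllipse(cv2.convexHull(k)); print(n,'white ell',e, pts(c,[e[0]],12))
    b=((hs[...,2]<70)*w).astype(np.uint8); 
    k2=cv2.findContours(b,0,2)[0]; k2=[q for q in k2 if cv2.contourArea(q)>60]
    for q in k2: print('dark',cv2.minEnclosingCircle(q),pts(c,[cv2.minEnclosingCircle(q)[0]],25))
    B=P[y-12:y+12,x-12:x+12].reshape(-1,3); hi=B[B[:,2]>30]; print('depth top',len(hi),hi.mean(0) if len(hi) else 0,B[:,2].max())
    if n=='top':
        # stereo top & tray points
        Q=P[80:260,110:300].reshape(-1,3); 
        S=Q[(Q[:,2]>78)&(Q[:,2]<95)]; rc=cv2.minAreaRect(S[:,:2].astype(np.float32)); print('stereo',rc,cv2.boxPoints(rc).round(1).tolist())
        mm=((P[...,2]>30)&(P[...,2]<65)).astype(np.uint8); mm[:190]=0;mm[250:]=0;mm[:,:140]=0;mm[:,220:]=0
        T=P[mm>0]; print(len(T)); rc=cv2.minAreaRect(T[:,:2].astype(np.float32)); print('tray',rc,cv2.boxPoints(rc).round(1).tolist())
        cv2.imwrite('pics/crop.png',cv2.resize(p[170:290,90:410,::-1],(800,300)))
        for nm,u in(('fig',(280,263)),('remote',(114,265)),('clock',(50,137))): print(nm,pts(c,[u],10))
```

```text
top white ell ((334.8815612792969, 260.6850891113281), (34.36083221435547, 35.162662506103516), 166.7091522216797) [[ 481.49750502 -184.99455963   12.        ]]
dark ((334.9599914550781, 260.6000061035156), 11.128521919250488) [[ 481.42799367 -183.51749608   25.        ]]
depth top 264 [ 481.72309597 -182.52322892   44.80948962] 1271.6012918805286
stereo ((744.1978149414062, 165.1959991455078), (300.6673889160156, 243.36831665039062), 76.9041976928711) [[591.5999755859375, 46.29999923706055], [828.7000122070312, -8.800000190734863], [896.7999877929688, 284.0], [659.7000122070312, 339.20001220703125]]
2154
tray ((586.806884765625, 222.46743774414062), (202.62680053710938, 94.33037567138672), 77.45368194580078) [[518.7999877929688, 133.8000030517578], [610.7999877929688, 113.30000305175781], [654.9000244140625, 311.1000061035156], [562.7999877929688, 331.6000061035156]]
fig [[473.2731129  -43.83056404  10.        ]]
remote [[458.35775733 387.07923171  10.        ]]
clock [[799.00015273 588.19842184  10.        ]]
scene white ell ((200.08517456054688, 234.6607208251953), (25.7055721282959, 35.02482223510742), 78.97266387939453) [[ 483.12028751 -187.01441123   12.        ]]
dark ((200.5, 231.0), 10.688879013061523) [[ 485.86167161 -186.91961991   25.        ]]
depth top 183 [ 493.32971591 -193.79226615   40.32867985] 860.7877363614573
```

View pics/crop.png

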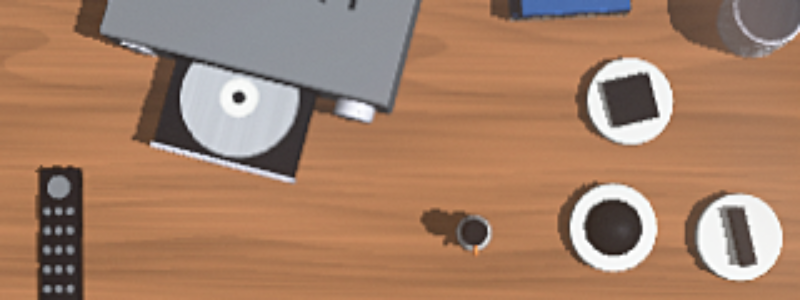

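```bash
python3 -m creep '{"translation":[[4,-4.4,0],[8,-8.8,0],[12,-13.2,0],[16,-17.6,0],[20,-22,0],[24,-26.4,0],[28,-30.8,0],[32,-35.2,0]],"delta_rot":[[0,0,0],[0,0,0],[0,0,0],[0,0,0],[0,0,0],[0,0,0],[0,0,0],[0,0,1.9]],"hand":[0,0,0,0,0,0,0,0]}'; python3 -m creep '{"translation":[[0,-6,0],[0,-12,0],[0,-18,0],[0,-24,0],[0,-30,0],[0,-36,0],[0,-42,0],[0,-43.5,-4]],"delta_rot":[[0,0,0],[0,0,0],[0,0,0],[0,0,0],[0,0,0],[0,0,0],[0,0,0],[0,0,0]],"hand":[0,0,0,0,0,0,0,0]}'
python3 - <<'E'
from h import *
s=read_state();print(s['position'],R.from_quat(s['ee_rot']).as_matrix().round(3),s['clock'],s['contact_force'])
c,p,d=grab('wrist','w1.png')
hs=cv2.cvtColor(p,cv2.COLOR_RGB2HSV); m=((hs[...,1]<60)&(hs[...,2]>150)).astype(np.uint8)
for k in cv2.findContours(m,0,2)[0]:
    if cv2.contourArea(k)>1500:
        e=cv2.fitEllipse(cv2.convexHull(k)); print(np.round(e[0]),np.round(e[1]),pts(c,[e[0]],12))
E
```

```text
clock: 1.2
position: [482.1, 250.2, 250.1]
ee_rot: [0.994, -0.113, 0.0, -0.0]
contact_force: [0.5, 1.5, 0.9]
gripper_width: 0.0
grasp_force: 0.0
clock: 2.2
position: [482.8, -186.5, 212.2]
ee_rot: [0.993, -0.115, 0.004, 0.0]
contact_force: [-0.4, 1.3, -0.2]
gripper_width: 0.0
grasp_force: 0.0
[ 482.83605514 -186.50282225  212.1648838 ] [[ 0.973 -0.229  0.008]
 [-0.229 -0.973 -0.002]
 [ 0.008 -0.    -1.   ]] 2.2 [-0.35821123  1.29296283 -0.23654101]
[280. 191.] [88. 91.] [[ 485.10915758 -186.06560148   12.        ]]
[412. 169.] [86. 96.] [[ 476.92522676 -317.74966283   12.        ]]
[264.  46.] [102. 110.] [[ 616.83494705 -203.15748073   12.        ]]
```

View pics/w1.png

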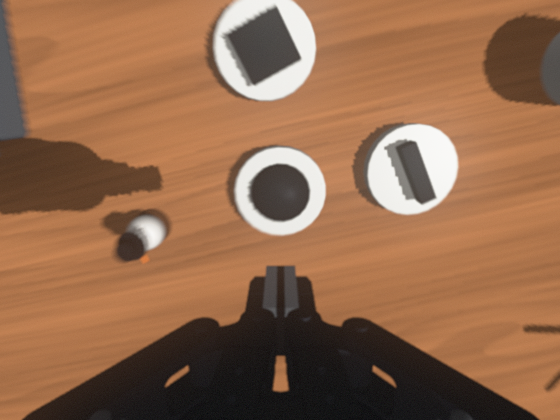

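The wrist view shows the dome puck at (280,191), which casts to about (485,-186). The key, dial and snowman are clear of it. I'm descending over the dome and dwelling.

```bash
python3 -m creep '{"translation":[[0.2,0,-4],[0.2,0,-8],[0.2,0,-11],[0.2,0,-12.4],[0.2,0,-12.4],[0.2,0,-12.4],[0.2,0,-12.4],[0.2,0,-12.4]],"delta_rot":[[0,0,0],[0,0,0],[0,0,0],[0,0,0],[0,0,0],[0,0,0],[0,0,0],[0,0,0]],"hand":[0,0,0,0,0,0,0,0]}'
python3 - <<'E'
from h import *
c=get_calibration('wrist');print('cam',c['xyz'])
for n in ('scene',):
    c,p,d=grab(n,'s2.png'); cv2.imwrite('pics/s2c.png',cv2.resize(p[120:300,100:340,::-1],(800,600)))
c,p,d=grab('top')
hs=cv2.cvtColor(p,cv2.COLOR_RGB2HSV)
F=pts(c,[(150,227.6),(208.4,242)],55);print('front',F,F.mean(0))
v=F[0]-F[1];print(np.linalg.norm(v),-np.arctan2(v[0],v[1]))
# bright aluminium strip
m=((hs[...,1]<70)&(hs[...,2]>120)).astype(np.uint8);m[:215]=0;m[250:]=0;m[:,:145]=0;m[:,215:]=0
for k in cv2.findContours(m,0,2)[0]:
    if cv2.contourArea(k)>10: r=cv2.minAreaRect(k);print(r,pts(c,[r[0]],55),pts(c,cv2.boxPoints(r),55).round(1).tolist())
E
```

```text
clock: 3.25
position: [483.5, -183.2, 86.8]
ee_rot: [0.994, -0.114, 0.001, -0.0]
contact_force: [-0.3, -0.4, -0.7]
gripper_width: -0.0
grasp_force: 0.0
cam [ 564.44220514 -202.14162524  211.10063864]
front [[554.12994357 284.81803184  55.        ]
 [521.16772353 136.13856325  55.        ]] [537.64883355 210.47829754  55.        ]
152.28950170423778 -0.2181711274919548
((177.3529510498047, 234.08827209472656), (56.995872497558594, 2.425356149673462), 14.03624439239502) [[539.29746735 214.77622695  55.        ]] [[552.2, 286.2, 55.0], [558.2, 285.0, 55.0], [526.4, 144.1, 55.0], [520.5, 145.4, 55.0]]
```

View pics/s2c.png

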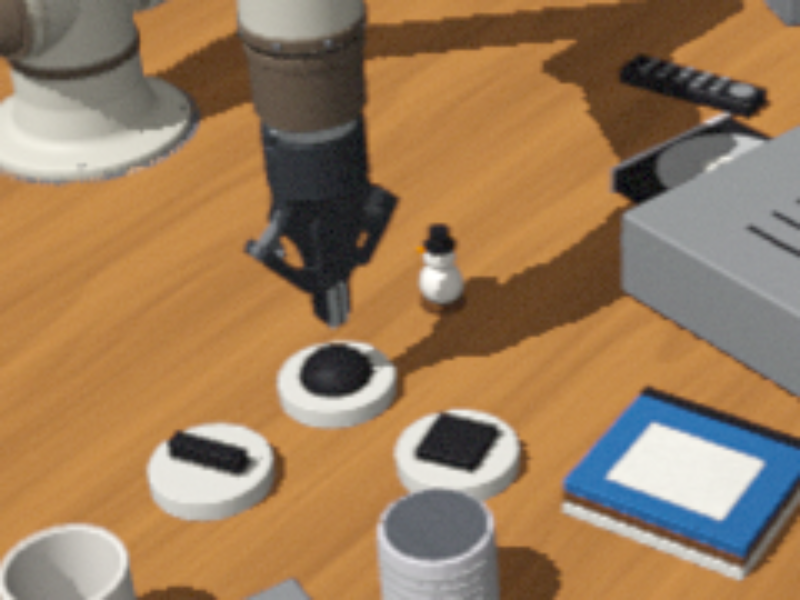

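The gripper is hovering with clear air over the dome, and nothing is touched. I'm continuing the dwell for about 2.5 s.

```bash
for i in 1; do :; done
python3 -m creep '{"translation":[[0,-0.2,-0.2],[0,-0.2,-0.2],[0,-0.2,-0.2],[0,-0.2,-0.2],[0,-0.2,-0.2],[0,-0.2,-0.2],[0,-0.2,-0.2],[0,-0.2,-0.2]],"delta_rot":[[0,0,0],[0,0,0],[0,0,0],[0,0,0],[0,0,0],[0,0,0],[0,0,0],[0,0,0]],"hand":[0,0,0,0,0,0,0,0]}'
python3 -m creep '{"translation":[[0,0,0],[0,0,0],[0,0,0],[0,0,0],[0,0,0],[0,0,0],[0,0,0],[0,0,0]],"delta_rot":[[0,0,0],[0,0,0],[0,0,0],[0,0,0],[0,0,0],[0,0,0],[0,0,0],[0,0,0]],"hand":[0,0,0,0,0,0,0,0]}'
python3 -m creep '{"translation":[[0,0,0],[0,0,0],[0,0,0],[0,0,0],[0,0,0],[0,0,0],[0,0,0],[0,0,0]],"delta_rot":[[0,0,0],[0,0,0],[0,0,0],[0,0,0],[0,0,0],[0,0,0],[0,0,0],[0,0,0]],"hand":[0,0,0,0,0,0,0,0]}'
python3 -m creep '{"translation":[[0,0,4],[0,0,10],[0,6,12],[0,12,12],[0,18,12],[0,24,12],[0,30,12],[0,36,12]],"delta_rot":[[0,0,0],[0,0,0],[0,0,0],[0,0,0],[0,0,0],[0,0,0],[0,0,0],[0,0,0]],"hand":[0,0,0,0,0,0,0,0]}'
```

```text
clock: 4.35
position: [483.1, -185.1, 84.0]
ee_rot: [0.994, -0.114, 0.0, -0.0]
contact_force: [-0.7, 0.3, 0.5]
gripper_width: 0.1
grasp_force: 0.0
clock: 5.35
position: [483.1, -185.2, 84.0]
ee_rot: [0.994, -0.114, 0.0, -0.0]
contact_force: [-0.4, -0.1, -0.4]
gripper_width: -0.2
grasp_force: 0.0
clock: 6.35
position: [483.1, -185.2, 84.0]
ee_rot: [0.994, -0.114, -0.0, -0.0]
contact_force: [0.2, -0.9, 0.1]
gripper_width: -0.2
grasp_force: 0.0
clock: 7.35
position: [482.7, 176.8, 204.3]
ee_rot: [0.994, -0.113, 0.0, -0.0]
contact_force: [0.7, -0.2, 0.3]
gripper_width: 0.0
grasp_force: 0.0
```

```bash
python3 -m creep '{"translation":[[0,5,0],[-0.5,5,-4],[-0.5,5,-8],[-0.5,5,-12],[-0.5,5,-15],[-0.5,5,-15.8],[-0.5,5,-15.8],[-0.5,5,-15.8]],"delta_rot":[[0,0,0],[0,0,0],[0,0,0],[0,0,0],[0,0,0],[0,0,0],[0,0,0],[0,0,0]],"hand":[0,0,0,0,0,0,0,0]}'
python3 - <<'E'
from h import *
c,p,d=grab('wrist','w3.png')
E
```

```text
clock: 8.35
position: [479.0, 225.5, 47.4]
ee_rot: [0.994, -0.113, 0.001, -0.001]
contact_force: [-0.3, 0.5, 1.0]
gripper_width: -0.2
grasp_force: 0.0
```

View pics/w3.png

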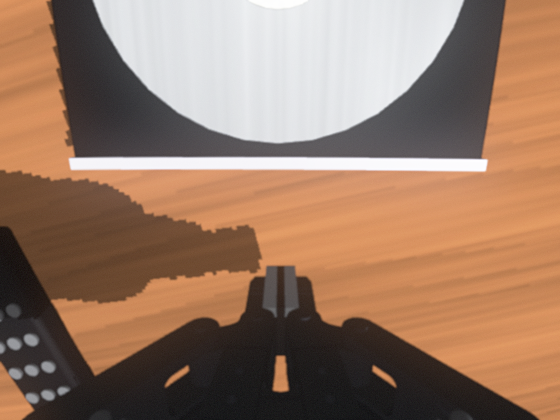

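The tray front spans (70..487, 165), is centred on the fingers and is square to them. I'm pushing along the stereo's +x.

```bash
python3 -m creep '{"translation":[[2,-0.47,0],[3.5,-0.81,0],[4.5,-1.05,0],[5.5,-1.28,0],[6.5,-1.51,0],[7.5,-1.74,0],[8.5,-1.98,0],[9.5,-2.21,0]],"delta_rot":[[0,0,0],[0,0,0],[0,0,0],[0,0,0],[0,0,0],[0,0,0],[0,0,0],[0,0,0]],"hand":[0,0,0,0,0,0,0,0]}'
python3 -m creep '{"translation":[[0.6,-0.14,0],[1.2,-0.28,0],[1.8,-0.42,0],[2.2,-0.51,0],[2.2,-0.51,0]],"delta_rot":[[0,0,0],[0,0,0],[0,0,0],[0,0,0],[0,0,0]],"hand":[0,0,0,0,0]}'
```

```text
clock: 9.4
position: [573.5, 202.3, 45.9]
ee_rot: [0.994, -0.114, -0.0, 0.0]
contact_force: [-2.6, 0.4, 1.1]
gripper_width: -0.3
grasp_force: 1.2
clock: 10.02
position: [595.8, 197.8, 46.0]
ee_rot: [0.994, -0.114, 0.001, -0.0]
contact_force: [-0.9, 0.3, -0.5]
gripper_width: 0.0
grasp_force: 0.2
```

Pushing with about 2.6 N. The last part goes in small steps, watching for the hard stop.

```bash
python3 -m creep '{"translation":[[0.2,-0.05,0],[0.4,-0.09,0],[0.6,-0.14,0],[0.7,-0.16,0]],"delta_rot":[[0,0,0],[0,0,0],[0,0,0],[0,0,0]],"hand":[0,0,0,0]}'
python3 -m creep '{"translation":[[0.2,-0.05,0],[0.3,-0.07,0]],"delta_rot":[[0,0,0],[0,0,0]],"hand":[0,0]}'
```

```text
clock: 10.52
position: [602.3, 196.2, 46.0]
ee_rot: [0.994, -0.114, 0.0, -0.0]
contact_force: [-1.6, 1.5, -0.7]
gripper_width: 0.0
grasp_force: 1.0
clock: 10.78
position: [605.3, 195.5, 46.0]
ee_rot: [0.994, -0.114, 0.0, -0.0]
contact_force: [-1.3, 1.0, 0.3]
gripper_width: -0.1
grasp_force: 1.0
```

```bash
for k in 1; do :; done
python3 -m creep '{"translation":[[0.1,-0.02,0],[0.2,-0.05,0]],"delta_rot":[[0,0,0],[0,0,0]],"hand":[0,0]}' | grep -E 'pos|contact'
python3 -m creep '{"translation":[[0.1,-0.02,0],[0.2,-0.05,0]],"delta_rot":[[0,0,0],[0,0,0]],"hand":[0,0]}' | grep -E 'pos|contact'
```

```text
position: [607.3, 195.0, 46.0]
contact_force: [-0.5, 1.9, -0.6]
position: [609.2, 194.4, 46.1]
contact_force: [-2.0, 2.3, -0.7]
```

```bash
python3 -m creep '{"translation":[[0.1,-0.02,0],[0.2,-0.05,0]],"delta_rot":[[0,0,0],[0,0,0]],"hand":[0,0]}' | grep -E 'pos|contact'
python3 - <<'E'
from h import *
c,p,d=grab('wrist','w4.png')
E
```

```text
position: [610.0, 194.1, 46.0]
contact_force: [-6.1, 6.2, 2.5]
```

View pics/w4.png

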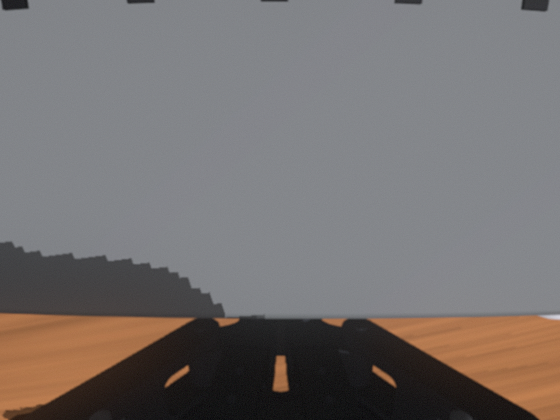

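The view is all stereo top, with its edge at row 315, so it doesn't show the tray. The force has risen and motion has stalled, which fits the hard stop. One more small step will confirm it, then I retreat.

```bash
python3 -m creep '{"translation":[[0.1,-0.02,0],[0.2,-0.05,0]],"delta_rot":[[0,0,0],[0,0,0]],"hand":[0,0]}' | grep -E 'pos|contact'
python3 -m creep '{"translation":[[-0.5,0.12,0],[-2,0.47,0],[-5,1.2,0],[-9,2.1,0],[-9,2.1,4],[-9,2.1,10],[-12,2.1,16],[-16,2.1,20]],"delta_rot":[[0,0,0],[0,0,0],[0,0,0],[0,0,0],[0,0,0],[0,0,0],[0,0,0],[0,0,0]],"hand":[0,0,0,0,0,0,0,0]}'
python3 - <<'E'
from h import *
c,p,d=grab('wrist','w5.png')
E
```

```text
position: [610.1, 194.1, 46.1]
contact_force: [-13.6, 7.3, 5.6]
clock: 12.82
position: [453.0, 214.2, 248.4]
ee_rot: [0.993, -0.114, 0.001, -0.001]
contact_force: [0.1, 1.8, -0.7]
gripper_width: 0.1
grasp_force: 0.0
```

View pics/w5.png

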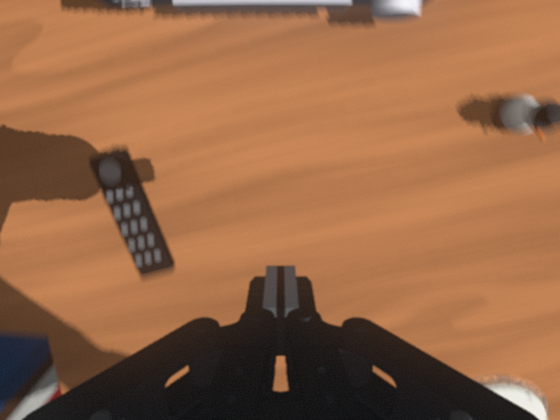

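The tray held still at 13.6 N, so it is at the stop. I'll check with a look from a better position.

```bash
python3 -m creep '{"translation":[[4,-1,0],[6,-1.4,0],[6,-1.4,0],[6,-1.4,0]],"delta_rot":[[0,0,0],[0,0,0],[0,0,0],[0,0,0]],"hand":[0,0,0,0]}'
python3 - <<'E'
from h import *
c,p,d=grab('wrist'); cv2.imwrite('pics/w6.png',p[:,:,::-1])
P=cloud(c,d); yaw=-.2285; ex=np.array([np.cos(yaw),np.sin(yaw)]);ey=np.array([-ex[1],ex[0]])
rel=P[...,:2]-np.array([625.6,192.8]); s=rel@ex; t=rel@ey; z=P[...,2]
for nm,lo,hi,a,b in(('stereo',80,92,-50,50),('tray',45,60,-70,70),('knob',20,75,-135,-95)):
    k=(z>lo)&(z<hi)&(t>a)&(t<b)&(s>-60); print(nm,k.sum(),np.percentile(s[k],[0,2,10]) if k.any() else '',z[k].mean() if k.any() else '')
E
```

```text
clock: 13.38
position: [512.4, 200.0, 245.7]
ee_rot: [0.994, -0.114, -0.0, 0.0]
contact_force: [-0.2, 0.2, -0.5]
gripper_width: 0.1
grasp_force: 0.0
stereo 7828 [3.55520349 5.38016035 8.58138061] 85.1227133167972
tray 1624 [-3.17368086 -2.93709397 -2.54809533] 54.52800974579919
knob 1068 [-11.70883819 -11.55600726 -10.52784476] 60.08569110237767
```

View pics/w6.png

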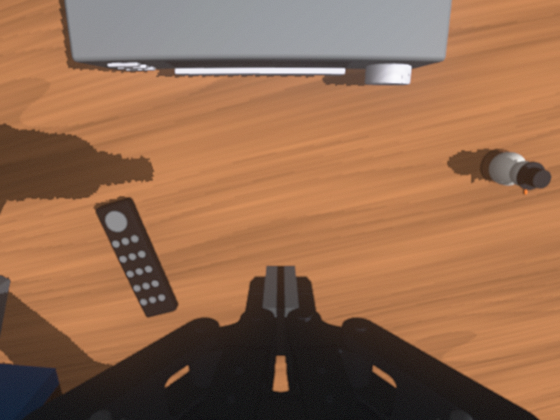

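The tray strip at row 70 sits 8 mm behind the knob face at (388,75), which matches fully home. The snowman and remote haven't moved.

```bash
python3 -c "from bench import job_done; print(job_done())"
```

```text
the job is handed in; nothing more can be done
None
```

The job is handed in: I dwelt over the dome for about 3 s with the fingertips about 25 mm above it, then pushed the tray to its hard stop; a final depth check agreed it was fully home, with no unintended contact seen.

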